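# Lock the nut driver, then counter-hold the bolt behind the bracket

### The arm

A 6-joint arm with a two-finger parallel gripper is mounted at the origin on the work surface. World frame = base frame: x ahead of the robot, y to its left, z up, the work surface at z = 0. Lengths are in mm, angles in rad, forces in N, time in s.
With the tool pointing down it reaches from about 400 to 925 mm from the base axis. Payload 12.5 kg.
Tool frame: the origin (TCP) lies between the finger pads, 19 mm behind the fingertips; this is the grasp point; x points along the fingers, z is the direction in which the jaws open and shut, and the axes are right-handed (so a half turn about x gives the same grasp; the last joint's range is limited). The gripper opens to 95 mm and grips with 3 to 60 N. Pads are 20 mm wide; open, the fingers measure 119 mm over their backs; the gripper's body (75 mm by 180 mm) begins 59 mm behind the grasp point.
Start: joints at [-1.437, 0.491, 1.559, -0, 1.092, -0.106], TCP at [148.465, -607.127, 233.461] pointing down, gripper open.
Joint ranges: [-3.1, 3.1], [-0.84, 2.19], [0.05, 2.79], [-1.13, 4.28], [0.06, 2.93], [-2.69, 2.69]. Speed limits (rad/s): [2.22, 2.22, 2.79, 3.14, 3.14, 3.14].

### API

Orientations are given as [roll, pitch, yaw] about the fixed x, y, z axes, in that order (R = Rz(yaw) Ry(pitch) Rx(roll)).
In Python, from cell import status, imaging, env gives the robot as it stands. The module is installed in compiled form; this text tells all that it offers.
- The arm moves only by the tool apply_moves, never from a script. Its argument "increments" is a list of rows, each a list of 5 numbers: the closure, from 0 (fully open) to 1 (shut), then the shift along the tool's x, y, z in mm, then the turn about the tool's x in degrees. A call has 1 to 10 rows; each row shifts and turns the commanded pose from where the row before left it, along the tool's axes as they then stand; what a row does not reach is not made up. A row lasts 1/10 s, in which the tool goes at most 50 mm and 8.59 degrees, less where a joint would pass 70% of its speed; a pose out of reach is approached as far as the arm can. A call with a gripper value outside its range is refused whole. The fingers move at their own pace and stop on an object; the grip force is fixed at half the most. Time passes only in rows, so rows that do not move let the fingers close. It gives the time, the measured TCP pose, the force and the opening at its end, in the units of the state.
- status.state(): the state, without advancing time (a new reading comes with each control period).
- imaging.read_camera(name): name is "scene" or "top" or "wrist"; returns a dict with "pixels" (384x512x3 uint8, red, green, blue), "fovy" (degrees; the focal length in pixels is half the picture's height over the tangent of half this angle, whatever the lens; pixels are square), "cx", "cy" (the principal point, pixels), "R" (3x3) and "t" (3): a world point X has camera coordinates R X + t. Camera axes: x right, y down, z forward; pixel columns grow to the right and rows downward; lengths in mm; the calibration is good to about 2 mm. A picture is of the moment at which its call begins. There is no depth.
- env.job_done(): hands the job in, once; it reports no verdict.
The state is a dict: "t": time; "joints": joint angles; "qvel": joint speeds; "tau": joint torques, N m; "eef_pos": TCP position; "tcp_rot": TCP orientation; "ft_force": force on the tool from outside, world axes, zero at the start; "moment": the same for the moment, N m; "opening": opening from 0.0 (shut) to 1.0 (fully open).
Only numpy, scipy, OpenCV 4.12 (cv2) and the standard library are available. Lean on these libraries where they do the work, as an engineer would, in place of code of your own. Each camera call takes 0.05 s, during which the arm holds its last target. There are 200 camera calls.

### The job

On the station with the running nut driver, first slide the barrel bolt fully home into its keeper so that the driver's cradle is locked. Then reach down into the narrow gap behind that station's bracket, grip the hex head of the bolt that the driver is slowly dragging round, and hold it firmly so that it stops turning; finish still holding it, with the barrel bolt still home. Leave the spare nut and pin on the stations, the brush and the white jar where they are.

Things in the scene. Friction and masses are not known exactly. Their poses are not given: they have to be found in the camera images.
- driver_station: Fixed jig with the motor nut driver, left or right of the robot, yawed up to 0.25 rad. Base plate 12 mm thick (x -135 to 95 mm, y -55 to 180 mm), steel bracket (upright plate), green housing beyond it, barrel bolt on the +y side. Origin: underside, below the bolt axis at the bracket's front face. x from the robot's side to behind the bracket, z up. The idle station has no driver.
- bracket_top (a point): Middle of the bracket's top edge: station x 4 mm, y 0, z 100 mm. The bracket is 8 mm thick (x 0 to 8 mm), 100 mm wide along y. Behind it, before the green housing (x 57 to 93 mm, 100 mm wide, top at z 72 mm), is the gap: 49 mm wide along x, open above and at both y ends.
- driver_top (a point): Top of the nut driver's round barrel, at station x -90 mm, y 0, z 97 mm. The driver is 44 mm in diameter, axis along x at z 75 mm, x -130 to -48 mm; then its turning socket, 34 mm wide, up to the bracket. It lies in a cradle 50 mm wide that carries the keeper on its +y side.
- clamp_bolt (a joint): Turn of the clamp bolt (rad) about its axis, the station's x axis at z 75 mm. The driver drags it towards greater values at about 0.1 rad/s (0.06 N m); it stops when the head is gripped (40 N is ample). At 0 and every 1.047 rad two of the head's six flats are upright, facing -y and +y. Gripped at another angle it may roll for a second or two until the flats meet the pads.
- head_center (a point): Fixed point, middle of the clamp bolt's steel hex head in the gap behind the bracket: station x 22 mm, y 0, z 75 mm; axes as the station's. Head 24 mm across flats, 27.7 mm over corners, 16 mm long (x 14 to 30 mm); a round spacer 24 mm wide, 6 mm long, parts it from the bracket. Free all round; reach it from above, fingers at its -y and +y sides.
- barrel_bolt (a joint): Slide of the barrel bolt (m): 0 fully drawn back, 0.040 fully home in the keeper against its stop. Grows as it moves towards the station's -y (towards the driver's cradle with the keeper). Starts at 0 to 0.012; about 2.5 N of friction, stays where it is left.
- barrel_knob (a point): Point on the axis of the barrel bolt's upright round steel knob, 8 mm below its top: z 82 mm, station x -90 mm, y 130 mm minus the joint value. The knob is 14 mm in diameter and stands free from z 54 to 90 mm; the guides and keeper beside it have their tops at z 52 mm. It moves with the bolt; axes as the station's.
- idle_station: Fixed second station with the same bracket and housing and a bolt that does not turn, 110 mm wide, but no nut driver and no barrel bolt: not wanted. Origin and axes as for the driver station.
- spare_nut: Bystander: spare steel ring nut, 28 mm wide, 12 mm high, lying on the driver station's base plate on the other side of the driver from the barrel bolt; origin at its underside.
- spare_pin: Bystander: spare headed steel pin, 35 mm high, standing on the idle station's base plate; origin at its foot.
- brush: Bystander: brush, 170 mm long, lying on the table; origin near its middle, underside.
- slip_jar: Bystander: white closed jar, 64 mm wide, 90 mm high; origin at the underside.

How it is judged:
By the outcome, as a careful person would: the job done as asked, in the order asked, and still so for the second after the job is handed in, while the arm keeps its last pose, push and grip.
It also fails if it takes over 38 s, if anything falls off the work surface, if the arm or the gripper's body presses on something with over 40 N, if the wrist force passes 120 N, or if a joint passes its speed limit or range.

## Working session

There is one attempt and no reset: what is moved stays moved. The work goes in short steps, Python scripts to look and compute and a tool call to move; the robot and the scene stay as the last step left them, time stands still between calls to the robot, and variables do not carry over. Pictures are saved under pics/ and viewed, about 8 in all and at most 12, crops included, and the job is handed in when it is done.

Besides the shell and the picture viewer there is one more tool, called after "Emit:" as name(argument=value, ...), one argument or row to a line, values as JSON. apply_moves: Moves the arm, as the interface text tells. Its arguments: {"type":"object","properties":{"increments":{"type":"array"}},"required":["increments"]}

```bash
mkdir -p pics; cat > h.py <<'E'
import numpy as np, cv2
from cell import status, imaging, env
def shot(n,f):
    c=imaging.read_camera(n); cv2.imwrite('pics/'+f,c['pixels'][:,:,::-1]); np.save('pics/'+f+'.npy',c,allow_pickle=True); return c
def load(f): return np.load('pics/'+f+'.npy',allow_pickle=True).item()
def foc(c): return 192/np.tan(np.radians(c['fovy'])/2)
def ray(c,u,v,z):
    R=np.array(c['R']);t=np.array(c['t']).ravel();f=foc(c)
    d=R.T@np.array([(u-c['cx'])/f,(v-c['cy'])/f,1]);o=-R.T@t
    return o+d*(z-o[2])/d[2]
def proj(c,X):
    p=np.array(c['R'])@np.array(X)+np.array(c['t']).ravel();f=foc(c); return p[:2]/p[2]*f+[c['cx'],c['cy']]
E
python3 - <<'E'
from h import *
import json
s=status.state();print(s)
a=shot('scene','s0.png');b=shot('top','t0.png');w=shot('wrist','w0.png')
for c in(a,b,w):print(c['fovy'],c['cx'],c['cy'],-np.array(c['R']).T@np.array(c['t']).ravel(), np.round(c['R'],3).tolist())
E
```

```text
{'t': 0.0, 'joints': array([-1.43655685e+00,  4.91510824e-01,  1.55945596e+00,  2.35750310e-05,
        1.09168689e+00, -1.05577435e-01]), 'qvel': array([-0.00044399,  0.00071258,  0.00089842, -0.00157553,  0.00025495,
        0.00162931]), 'tau': array([ 3.94474497e-03, -6.12643290e+01, -2.58180660e+01,  6.93969755e-02,
        4.83018591e-02, -1.09480895e-04]), 'eef_pos': array([ 148.46375895, -606.87999667,  232.88977129]), 'tcp_rot': array([3.0163113 , 1.56973509, 1.68532101]), 'ft_force': array([ 0.28955088, -0.30801464, -0.38397163]), 'moment': array([-0.01263951, -0.00940003,  0.07817083]), 'opening': 1.0022335871151586}
50.50483396442606 249.93622103191916 190.84996938753446 [ 941.51725657 -720.37560967  952.85234745] [[0.845, 0.535, 0.012], [0.405, -0.623, -0.669], [-0.35, 0.57, -0.743]]
52.599020226504955 254.23957779209258 192.6012806697543 [399.69207134 -35.99006485 943.02493837] [[-0.029, -0.999, -0.014], [-0.99, 0.031, -0.136], [0.136, 0.01, -0.991]]
65.25468128866648 254.2865108890722 186.17792531148967 [ 230.05770066 -588.52191943  384.58245522] [[0.237, -0.972, -0.0], [-0.927, -0.226, 0.298], [-0.29, -0.07, -0.954]]
```

View pics/t0.png

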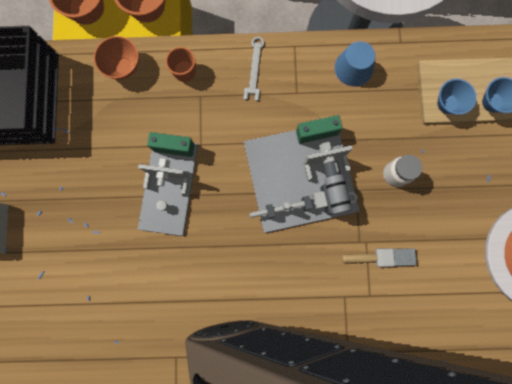

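View pics/s0.png

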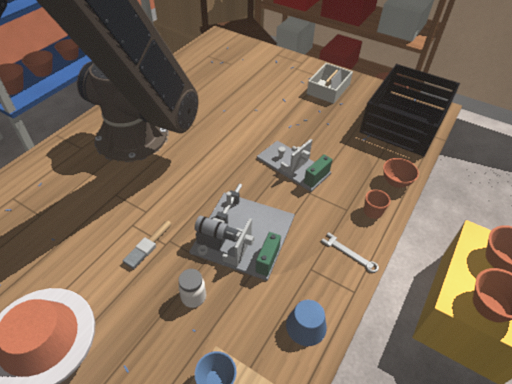

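Top view: the driver station is at about (305,175), right of centre, with its bracket near (328,152), driver barrel near (335,190) and barrel bolt near (290,207). The idle station is at (168,185). The scene view agrees. I'll zoom in on the driver station in both views.

```bash
python3 - <<'E'
from h import *
b=load('t0.png')['pixels'][105:240,235:370,::-1]; a=load('s0.png')['pixels'][180:280,185:300,::-1]
B=cv2.resize(b,(405*1,405),interpolation=cv2.INTER_CUBIC);A=cv2.resize(a,None,fx=3.4,fy=4,interpolation=cv2.INTER_CUBIC)[:405]
A=cv2.resize(a,(int(115*3.5),350));A=np.vstack([A,np.zeros((55,A.shape[1],3),np.uint8)])
cv2.imwrite('pics/z.png',np.hstack([B[:405],A])[:, :800+0])
c=load('t0.png')
p=c['pixels'].astype(int);
for nm,m,z in [('green',(p[...,1]>p[...,0]+25)&(p[...,1]>p[...,2]+10),72)]:
    n,l,s,ce=cv2.connectedComponentsWithStats(m.astype(np.uint8))
    for i in range(1,n):
        if s[i,4]>60:
            y,x=np.where(l==i); r=cv2.minAreaRect(np.c_[x,y].astype(np.float32)); print(nm,s[i],r,ray(c,*ce[i],z), [ray(c,*q,z)[:2].round() for q in cv2.boxPoints(r)])
E
```

```text
green [297 116  45  25 590] ((318.1184387207031, 126.73825073242188), (15.628451347351074, 44.71981430053711), 74.87599182128906) [ 668.07765233 -179.4747853    72.        ] [array([ 674., -125.]), array([ 699., -226.]), array([ 663., -233.]), array([ 638., -133.])]
green [148 133  43  19 568] ((168.86000061035156, 141.97999572753906), (41.8607292175293, 14.7078218460083), 8.130102157592773) [643.51212534 166.83046381  72.        ] [array([635., 217.]), array([670., 213.]), array([652., 116.]), array([618., 121.])]
```

View pics/z.png

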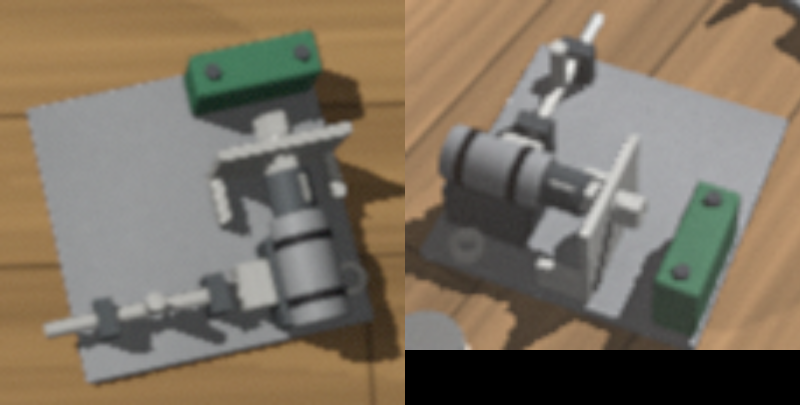

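The crop shows the bracket's top edge running from (220,157) to (350,128), and plate corners at (28,108), (90,382) and (372,318). The knob is at about (155,300), and the spare nut at about (352,277). Next I'll fit the station pose.

```bash
python3 - <<'E'
from h import *
c=load('t0.png')
pts=[((28,108),(95,180,12)),((90,382),(-135,180,12)),((372,318),(-135,-55,12)),((220,157),(0,50,100)),((350,128),(0,-50,100)),
]
W=np.array([ray(c,235+u/3,105+v/3,s[2])[:2] for (u,v),s in pts]);S=np.array([s[:2] for _,s in pts],float)
g=np.array([[ray(c,*q,72)[:2]] for q in [(0,0)]])
# rigid
wm,sm=W.mean(0),S.mean(0);H=(S-sm).T@(W-wm);th=np.arctan2(H[0,1]-H[1,0],H[0,0]+H[1,1])
R=np.array([[np.cos(th),-np.sin(th)],[np.sin(th),np.cos(th)]]);t=wm-R@sm
print('yaw',th,'t',t);print((W-(S@R.T+t)).round(1))
k=ray(c,235+155/3,105+299/3,88)[:2];ks=R.T@(k-t);print('knob',k,ks,'joint',130-ks[1])
print('green in st',R.T@(np.array([668.1,-179.5])-t))
print('head',R@[22,0]+t,'knob pt axis', R@[-90,130]+t,'home',R@[-90,90]+t)
s=load('s0.png')
A=lambda x,y,z:proj(s,[*(R@[x,y]+t),z])
for n,X,uv in [('head end',(30,0,75),(635,205)),('brk top +y',(4,50,100),(635,140)),('knob',(-90,ks[1],90),(560,60)),('corner',(95,180,12),(785,118)),('corner2',(-135,180,12),(545,45))]:
    print(n,A(*X).round(1),(185+(uv[0]-405)/3.5,180+uv[1]/3.5))
E
```

```text
yaw 0.19201451241874967 t [ 598.70557443 -198.60302855]
[[-0.8 -2.1]
 [-0.5 -1.7]
 [-1.3  2.4]
 [ 1.5  0.1]
 [ 1.1  1.3]]
knob [488.11696859 -98.13664662] [-89.38350474 119.72436143] joint 10.275638565739541
green in st [71.7646401   5.50894093]
head [ 620.30125369 -194.40461961] knob pt axis [485.55083374 -88.16750592] home [ 493.18430455 -127.43237729]
head end [252.5 241.3] (250.71428571428572, 238.57142857142856)
brk top +y [250.3 218.4] (250.71428571428572, 220.0)
knob [228.4 192.9] (229.28571428571428, 197.14285714285714)
corner [294.5 213.8] (293.57142857142856, 213.71428571428572)
corner2 [223.4 192.1] (225.0, 192.85714285714286)
```

```bash
cat >> h.py <<'E'
from scipy.spatial.transform import Rotation as Ro
YAW=0.192;T=np.array([598.7,-198.6])
def st(x,y,z):
    c,s=np.cos(YAW),np.sin(YAW);return np.array([c*x-s*y+T[0],s*x+c*y+T[1],z])
def plan(X):
    s=status.state();R=Ro.from_euler('xyz',s['tcp_rot']).as_matrix()
    d=R.T@(np.array(X)-s['eef_pos'])
    zs=R.T@np.array([-np.sin(YAW),np.cos(YAW),0]) # wanted jaw axis in tool frame
    a=np.degrees(np.arctan2(-zs[1],zs[2])); a=(a+90)%180-90
    print('t',s['t'],'pos',s['eef_pos'].round(1),'shift',d.round(1),'turn about x',a.round(2),'F',s['ft_force'].round(1),'open',round(s['opening'],3),'q',s['joints'].round(2))
    print(R.round(2).tolist())
E
python3 - <<'E'
from h import *
plan(st(-90,120,200))
E
```

```text
t 0.15 pos [ 148.4 -607.   233. ] shift [  33.4  450.2 -413.8] turn about x 2.74 F [ 0.2  0.4 -1.1] open 1.003 q [-1.44  0.49  1.56 -0.    1.09 -0.11]
[[-0.0, 0.97, 0.24], [0.0, 0.24, -0.97], [-1.0, 0.0, -0.0]]
```

Emit:
apply_moves(
  increments=[
    [0,0,30,-28,0],
    [0,0,30,-28,0],
    [0,0,30,-28,0],
    [0,0,30,-28,0],
    [0,0,30,-28,0],
    [0,0,30,-28,0],
    [0,0,30,-28,0],
    [0,0,30,-28,0],
    [0,0,30,-28,0],
    [0,0,30,-28,0],
  ],
)

```text
t: 1.15
eef_pos: [374.0, -262.4, 233.5]
tcp_rot: [0.228, 1.571, -1.103]
ft_force: [0.8, -0.6, -0.4]
opening: 1.003
```

Emit:
apply_moves(
  increments=[
    [0,5,30,-28,0],
    [0,5,30,-28,0],
    [0,5,30,-28,0],
    [0,5,30,-28,0],
    [0,5,30,-22,0],
    [0,5,0,0,2.7],
    [0,0,0,0,0],
    [0,0,0,0,0],
  ],
)

```text
t: 1.95
eef_pos: [487.0, -98.2, 203.4]
tcp_rot: [-1.806, 1.57, 3.1]
ft_force: [0.2, -0.2, 0.0]
opening: 1.001
```

```bash
python3 - <<'E'
from h import *
c=shot('wrist','w1.png')
plan(st(-90,120,150))
for X in [(-90,120,90),(-90,90,52),(4,50,100),(4,-50,100),(-90,0,97)]: print(X,proj(c,st(*X)).round(0))
E
```

```text
t 2.0 pos [487.  -98.5 203.6] shift [53.6  0.5 -0.5] turn about x 0.06 F [-0.3  0.3  0.1] open 0.997 q [-0.33  0.35  1.9  -0.    0.89  1.05]
[[-0.0, 0.98, 0.19], [-0.0, 0.19, -0.98], [-1.0, -0.0, 0.0]]
(-90, 120, 90) [252. 187.]
(-90, 90, 52) [281. 176.]
(4, 50, 100) [340.  78.]
(4, -50, 100) [464.  79.]
(-90, 0, 97) [385. 189.]
```

View pics/w1.png

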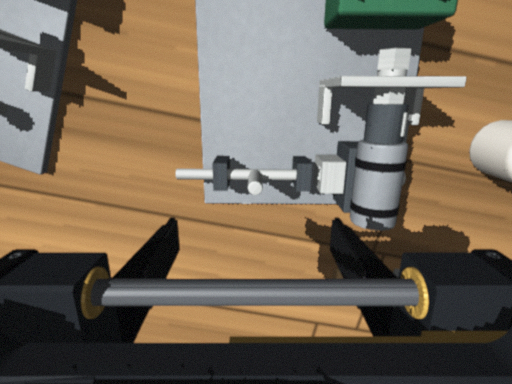

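The wrist view shows the knob top at (255,189), against a prediction of (252,187). The bracket edge runs along row 80, as predicted. The tool is aligned over the knob, so I'll descend and grip it.

Emit:
apply_moves(
  increments=[
    [0,20,0,0,0],
    [0,20,0,0,0],
    [0,20,0,0,0],
    [0,20,0,0,0],
    [0,15,0,0,0],
    [0,10,0,0,0],
    [0,10,0,0,0],
    [0,6,0,0,0],
    [0,0,0,0,0],
  ],
)

```text
t: 2.9
eef_pos: [487.1, -98.2, 82.0]
tcp_rot: [-1.953, 1.57, 2.952]
ft_force: [0.3, -0.5, 0.2]
opening: 0.997
```

Emit:
apply_moves(
  increments=[
    [1,0,0,0,0],
    [1,0,0,0,0],
    [1,0,0,0,0],
    [1,0,0,0,0],
    [1,0,0,0,0],
    [1,0,0,0,0],
    [1,0,0,0,0],
    [1,0,0,0,0],
  ],
)

```text
t: 3.7
eef_pos: [487.3, -98.1, 82.4]
tcp_rot: [-0.135, 1.571, -1.514]
ft_force: [-0.4, 0.2, 0.5]
opening: 0.382
```

Emit:
apply_moves(
  increments=[
    [1,0,0,0,0],
    [1,0,0,0,0],
    [1,0,0,0,0],
    [1,0,0,0,0],
    [1,0,0,0,0],
    [1,0,0,0,0],
  ],
)

```text
t: 4.3
eef_pos: [487.3, -98.2, 82.4]
tcp_rot: [0.123, 1.571, -1.256]
ft_force: [1.0, -0.6, 0.5]
opening: 0.139
```

Gripped: the opening is about 13–14 mm, which matches the knob. Now I'll slide it home.

Emit:
apply_moves(
  increments=[
    [1,0,0,4,0],
    [1,0,0,4,0],
    [1,0,0,4,0],
    [1,0,0,4,0],
    [1,0,0,4,0],
    [1,0,0,3,0],
    [1,0,0,2,0],
    [1,0,0,0,0],
  ],
)

```text
t: 5.1
eef_pos: [492.1, -123.1, 82.4]
tcp_rot: [-0.075, 1.57, -1.453]
ft_force: [-3.1, -2.3, 0.1]
opening: 0.142
```

Emit:
apply_moves(
  increments=[
    [1,0,0,1,0],
    [1,0,0,1,0],
    [1,0,0,0,0],
  ],
)

```text
t: 5.4
eef_pos: [492.3, -124.6, 82.4]
tcp_rot: [-1.703, 1.571, -3.081]
ft_force: [-1.9, 1.0, 1.3]
opening: 0.14
```

Emit:
apply_moves(
  increments=[
    [1,0,0,1,0],
    [1,0,0,1,0],
    [1,0,0,0,0],
  ],
)

```text
t: 5.7
eef_pos: [492.7, -126.6, 82.4]
tcp_rot: [-1.448, 1.571, -2.827]
ft_force: [-2.6, 0.8, 1.8]
opening: 0.14
```

Emit:
apply_moves(
  increments=[
    [1,0,0,1,0],
    [1,0,0,1,0],
    [1,0,0,0,0],
  ],
)

```text
t: 6.0
eef_pos: [492.7, -126.9, 82.4]
tcp_rot: [-2.775, 1.568, 2.13]
ft_force: [-1.1, 16.6, 4.8]
opening: 0.142
```

The force rose to 17 N at y = -126.9, and home was predicted at -127.4, so it's against the stop. One small extra push to seat it, then open and rise.

Emit:
apply_moves(
  increments=[
    [1,0,0,0.5,0],
    [1,0,0,0,0],
    [1,0,0,0,0],
  ],
)

```text
t: 6.3
eef_pos: [492.7, -127.0, 82.4]
tcp_rot: [-2.758, 1.568, 2.147]
ft_force: [-0.8, 20.3, 5.4]
opening: 0.14
```

Emit:
apply_moves(
  increments=[
    [0,0,0,0,0],
    [0,0,0,0,0],
    [0,0,0,0,0],
    [0,0,0,0,0],
    [0,0,0,0,0],
  ],
)

```text
t: 6.8
eef_pos: [493.4, -129.3, 82.4]
tcp_rot: [0.688, 1.57, -0.69]
ft_force: [-0.0, -0.5, 0.5]
opening: 0.503
```

Emit:
apply_moves(
  increments=[
    [0,-10,0,0,0],
    [0,-20,0,0,0],
    [0,-30,0,0,0],
    [0,-30,0,0,0],
    [0,-30,0,0,0],
    [0,0,0,0,0],
  ],
)

```text
t: 7.4
eef_pos: [494.5, -129.5, 206.6]
tcp_rot: [0.978, 1.564, -0.4]
ft_force: [0.4, -0.4, -1.5]
opening: 0.976
```

```bash
python3 - <<'E'
from h import *
c=shot('wrist','w2.png')
plan(st(22,0,205))
for X in [(-90,90,90),(4,50,100),(4,-50,100),(30,0,75)]: print(X,proj(c,st(*X)).round(0))
E
```

```text
t 7.45 pos [ 493.8 -129.3  204.6] shift [  0.2 111.7  88.2] turn about x 0.04 F [ 0.3 -0.3 -0.4] open 0.994 q [-0.39  0.36  1.87 -0.    0.9   0.99]
[[0.0, 0.98, 0.19], [-0.0, 0.19, -0.98], [-1.0, 0.0, 0.0]]
(-90, 90, 90) [250. 188.]
(4, 50, 100) [298.  81.]
(4, -50, 100) [420.  81.]
(30, 0, 75) [353.  51.]
```

View pics/w2.png

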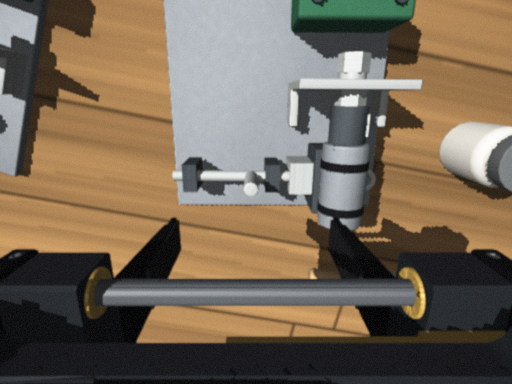

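The knob is at (250,190), against a home prediction of (250,188), so the bolt is home. The bracket edge sits about 3 px lower than predicted, so the head is probably about 2 mm nearer the robot. I'll move over the head and check from there.

Emit:
apply_moves(
  increments=[
    [0,0,20,16,0],
    [0,0,20,16,0],
    [0,0,20,16,0],
    [0,0,20,16,0],
    [0,0,20,16,0],
    [0,0,11,8,0],
    [0,0,0,0,0],
    [0,0,0,0,0],
  ],
)

```text
t: 8.25
eef_pos: [618.3, -193.8, 201.5]
tcp_rot: [-2.123, 1.569, 2.782]
ft_force: [-0.5, 0.5, -0.2]
opening: 1.001
```

```bash
python3 - <<'E'
from h import *
c=shot('wrist','w3.png')
plan(st(22,0,75))
for X in [(-90,90,90),(0,50,100),(0,-50,100),(8,50,100),(8,-50,100),(57,50,72),(57,-50,72),(30,0,75),(30,-12,75),(30,12,75),(14,0,87)]: print(X,proj(c,st(*X)).round(1))
i=c['pixels'][120:270,150:350,::-1];cv2.imwrite('pics/w3c.png',cv2.resize(i,(800,600),interpolation=cv2.INTER_CUBIC))
E
```

```text
t 8.3 pos [ 618.2 -193.7  201.8] shift [126.8   2.1   1.2] turn about x 0.04 F [-0.6 -0.1 -0.3] open 1.002 q [-0.41  0.55  1.53 -0.    1.06  0.97]
[[-0.0, 0.98, 0.19], [0.0, 0.19, -0.98], [-1.0, -0.0, -0.0]]
(-90, 90, 90) [166.5 289.4]
(0, 50, 100) [198.7 212. ]
(0, -50, 100) [308.8 212. ]
(8, 50, 100) [198.2 203.8]
(8, -50, 100) [309.3 203.8]
(57, 50, 72) [200.6 144.4]
(57, -50, 72) [306.9 144.4]
(30, 0, 75) [253.8 173. ]
(30, -12, 75) [266.3 173. ]
(30, 12, 75) [241.3 173. ]
(14, 0, 87) [253.8 192.8]
```

View pics/w3c.png

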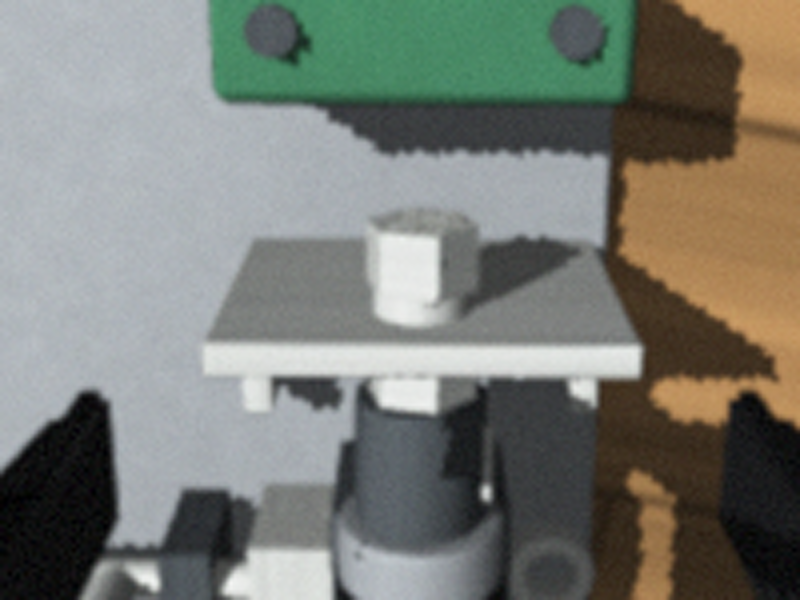

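The crop shows the bracket's front top edge at full-image row 214 (predicted 212). The head's centre column is 255.7 (predicted 253.8). So the station is about 1.5 mm nearer the robot and 1–2 mm further towards -y than fitted. The head's ridge, at crop x = 440, puts the angle near 0.3 rad, so the flats next stand upright at about t ≈ 15.5 s. I'll descend, check the force, and close near then.

Emit:
apply_moves(
  increments=[
    [0,0,1.4,2,0],
    [0,20,0,0,0],
    [0,20,0,0,0],
    [0,20,0,0,0],
    [0,20,0,0,0],
    [0,10,0,0,0],
    [0,10,0,0,0],
    [0,10,0,0,0],
    [0,0,0,0,0],
  ],
)

```text
t: 9.2
eef_pos: [620.5, -195.7, 91.5]
tcp_rot: [-2.116, 1.569, 2.789]
ft_force: [0.3, -0.3, -0.1]
opening: 0.999
```

Emit:
apply_moves(
  increments=[
    [0,5,0,0,0],
    [0,5,0,0,0],
    [0,5,0,0,0],
    [0,1,0,0,0],
    [0,0,0,0,0],
  ],
)

```text
t: 9.7
eef_pos: [620.8, -195.8, 76.3]
tcp_rot: [-1.877, 1.571, 3.028]
ft_force: [0.6, -0.1, 0.4]
opening: 1.0
```

Emit:
apply_moves(
  increments=[
    [0,0,0,0,0],
    [0,0,0,0,0],
    [0,0,0,0,0],
    [0,0,0,0,0],
    [0,0,0,0,0],
    [0,0,0,0,0],
    [0,0,0,0,0],
    [0,0,0,0,0],
    [0,0,0,0,0],
    [0,0,0,0,0],
  ],
)

```text
t: 10.7
eef_pos: [620.8, -195.8, 76.4]
tcp_rot: [-0.096, 1.571, -1.474]
ft_force: [-0.0, -0.3, 0.3]
opening: 1.0
```

```bash
python3 - <<'E'
from h import *
c=shot('wrist','w4.png')
plan(st(22,0,75))
for X in [(0,50,100),(0,-50,100),(30,0,75),(14,0,87)]: print(X,proj(c,st(*X)).round(1))
i=c['pixels'][60:360,100:400,::-1];cv2.imwrite('pics/w4c.png',cv2.resize(i,(600,600),interpolation=cv2.INTER_CUBIC))
E
```

```text
t 10.75 pos [ 620.9 -195.8   76.4] shift [ 1.4 -0.3 -1.5] turn about x 0.04 F [ 0.9  0.  -0.1] open 1.003 q [-0.41  0.7   1.63 -0.    0.81  0.97]
[[-0.0, 0.98, 0.19], [-0.0, 0.19, -0.98], [-1.0, -0.0, 0.0]]
(0, 50, 100) [151. 309.]
(0, -50, 100) [345.9 308.8]
(30, 0, 75) [249.  233.9]
(14, 0, 87) [248.8 270.8]
```

View pics/w4c.png

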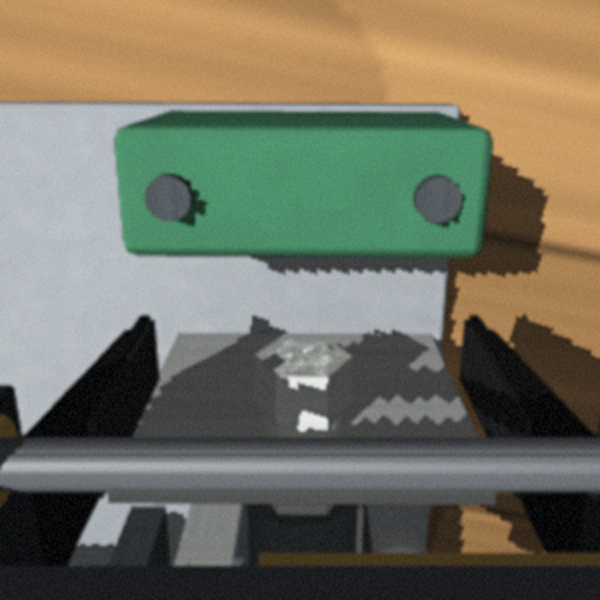

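The end face now has a flat on top, with corners at crop (258,353) and (350,355), so the angle is about 0.52 rad, as predicted. The head's column of 252 matches the TCP's projection. I'll wait about 4 s before closing.

Emit:
apply_moves(
  increments=[
    [0,1.4,0,0,0],
    [0,0,0,0,0],
    [0,0,0,0,0],
    [0,0,0,0,0],
    [0,0,0,0,0],
    [0,0,0,0,0],
    [0,0,0,0,0],
    [0,0,0,0,0],
    [0,0,0,0,0],
    [0,0,0,0,0],
  ],
)

```text
t: 11.75
eef_pos: [620.8, -195.8, 75.0]
tcp_rot: [0.2, 1.571, -1.178]
ft_force: [0.7, 0.1, 0.7]
opening: 1.003
```

Emit:
apply_moves(
  increments=[
    [0,0,0,0,0],
    [0,0,0,0,0],
    [0,0,0,0,0],
    [0,0,0,0,0],
    [0,0,0,0,0],
    [0,0,0,0,0],
    [0,0,0,0,0],
    [0,0,0,0,0],
    [0,0,0,0,0],
    [0,0,0,0,0],
  ],
)

```text
t: 12.75
eef_pos: [620.8, -195.8, 75.0]
tcp_rot: [-0.618, 1.571, -1.996]
ft_force: [0.3, -0.1, -0.6]
opening: 0.997
```

Emit:
apply_moves(
  increments=[
    [0,0,0,0,0],
    [0,0,0,0,0],
    [0,0,0,0,0],
    [0,0,0,0,0],
    [0,0,0,0,0],
    [0,0,0,0,0],
    [0,0,0,0,0],
    [0,0,0,0,0],
    [0,0,0,0,0],
    [0,0,0,0,0],
  ],
)

```text
t: 13.75
eef_pos: [620.8, -195.8, 75.0]
tcp_rot: [-0.753, 1.571, -2.131]
ft_force: [0.4, -0.2, 0.3]
opening: 1.001
```

Emit:
apply_moves(
  increments=[
    [0.5,0,0,0,0],
    [0.5,0,0,0,0],
    [0.55,0,0,0,0],
    [0.6,0,0,0,0],
    [0.62,0,0,0,0],
    [0.64,0,0,0,0],
    [0.64,0,0,0,0],
    [0.64,0,0,0,0],
    [0.64,0,0,0,0],
  ],
)

```text
t: 14.65
eef_pos: [620.8, -195.8, 75.0]
tcp_rot: [-0.716, 1.571, -2.094]
ft_force: [1.1, -1.1, 0.5]
opening: 0.369
```

```bash
python3 - <<'E'
from h import *
c=shot('wrist','w5.png')
plan(st(22,0,75))
i=c['pixels'][170:300,170:340,::-1];cv2.imwrite('pics/w5c.png',cv2.resize(i,(680,520),interpolation=cv2.INTER_CUBIC))
E
```

```text
t 14.7 pos [ 620.8 -195.8   75. ] shift [ 0.  -0.3 -1.5] turn about x 0.04 F [0.1 0.1 0.3] open 0.364 q [-0.41  0.71  1.63 -0.    0.81  0.97]
[[-0.0, 0.98, 0.19], [-0.0, 0.19, -0.98], [-1.0, -0.0, 0.0]]
```

View pics/w5c.png

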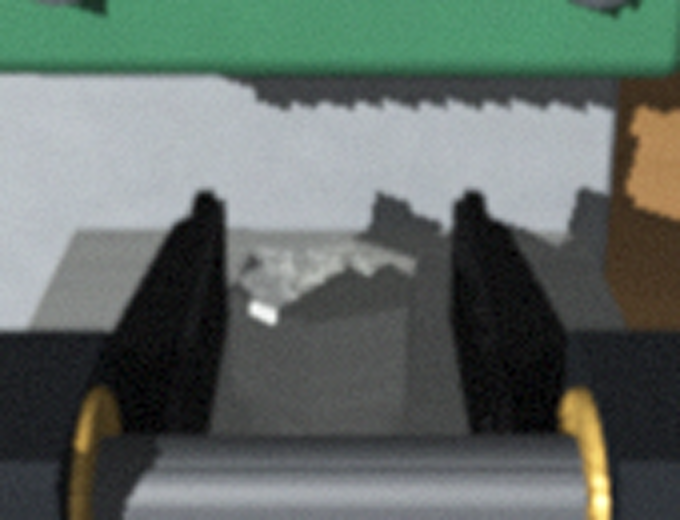

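Between the fingers (inner edges at crop x = 226 and 453), the head spans about 232 to 415. So the head is about 2 mm towards +y, which agrees with the original estimate. I'll shift -1.8 mm along tool z, then close.

Emit:
apply_moves(
  increments=[
    [0.64,0,0,-1.8,0],
    [0.64,0,0,0,0],
    [1,0,0,0,0],
    [1,0,0,0,0],
    [1,0,0,0,0],
    [1,0,0,0,0],
    [1,0,0,0,0],
    [1,0,0,0,0],
  ],
)

```text
t: 15.5
eef_pos: [620.5, -194.0, 75.0]
tcp_rot: [1.242, 1.571, -0.136]
ft_force: [0.2, 1.0, 1.0]
opening: 0.254
```

Emit:
apply_moves(
  increments=[
    [1,0,0,0,0],
    [1,0,0,0,0],
    [1,0,0,0,0],
    [1,0,0,0,0],
    [1,0,0,0,0],
    [1,0,0,0,0],
    [1,0,0,0,0],
    [1,0,0,0,0],
    [1,0,0,0,0],
    [1,0,0,0,0],
  ],
)

```text
t: 16.5
eef_pos: [620.5, -194.0, 75.0]
tcp_rot: [-1.329, 1.571, -2.707]
ft_force: [0.1, 2.4, 0.2]
opening: 0.253
```

```bash
python3 - <<'E'
from h import *
c=shot('wrist','w6.png')
plan(st(22,0,75)); print(status.state()['moment'])
E
```

```text
t 16.55 pos [ 620.5 -194.    75.1] shift [ 0.1 -0.3  0.3] turn about x 0.04 F [0.1 2.7 1.1] open 0.251 q [-0.4   0.7   1.63 -0.    0.81  0.97]
[[0.0, 0.98, 0.19], [-0.0, 0.19, -0.98], [-1.0, 0.0, 0.0]]
[ 0.48651354 -0.01865596 -0.0178024 ]
```

The opening is 24.0 mm, so the flats are seated, with only 2.5 N of side force. I'll wait and compare images to confirm the head has stopped and the barrel bolt is still home.

Emit:
apply_moves(
  increments=[
    [1,0,0,0,0],
    [1,0,0,0,0],
    [1,0,0,0,0],
    [1,0,0,0,0],
    [1,0,0,0,0],
    [1,0,0,0,0],
    [1,0,0,0,0],
    [1,0,0,0,0],
    [1,0,0,0,0],
    [1,0,0,0,0],
  ],
)

```text
t: 17.55
eef_pos: [620.5, -194.0, 75.0]
tcp_rot: [0.086, 1.571, -1.292]
ft_force: [0.9, 2.5, 1.1]
opening: 0.25
```

Emit:
apply_moves(
  increments=[
    [1,0,0,0,0],
    [1,0,0,0,0],
    [1,0,0,0,0],
    [1,0,0,0,0],
    [1,0,0,0,0],
    [1,0,0,0,0],
    [1,0,0,0,0],
    [1,0,0,0,0],
    [1,0,0,0,0],
    [1,0,0,0,0],
  ],
)

```text
t: 18.55
eef_pos: [620.5, -194.1, 75.0]
tcp_rot: [0.002, 1.571, -1.376]
ft_force: [0.4, 3.4, 1.4]
opening: 0.256
```

```bash
python3 - <<'E'
from h import *
a=load('w6.png');c=shot('wrist','w7.png');b=shot('top','t7.png');s=shot('scene','s7.png')
plan(st(22,0,75)); 
d=np.abs(a['pixels'].astype(int)-c['pixels']).mean(2);print('diff head',d[220:280,225:280].mean(),d[220:280,225:280].max(),'bg',d[60:110,100:200].mean(),d[60:110,100:200].max())
d4=np.abs(load('w5.png')['pixels'].astype(int)-load('w4.png')['pixels']).mean(2)[220:280,235:275];print('turning ref',d4.mean())
C=cv2.resize(c['pixels'][170:300,170:340,::-1],(520,398),interpolation=cv2.INTER_CUBIC)
S=cv2.resize(s['pixels'][180:280,185:255,::-1],(280,398),interpolation=cv2.INTER_CUBIC)
cv2.imwrite('pics/f.png',np.hstack([C,S]))
E
```

```text
t 18.7 pos [ 620.5 -194.    75. ] shift [ 0.  -0.2  0.3] turn about x 0.04 F [0.5 4.6 1.2] open 0.256 q [-0.4   0.7   1.63 -0.    0.81  0.97]
[[-0.0, 0.98, 0.19], [-0.0, 0.19, -0.98], [-1.0, -0.0, 0.0]]
diff head 4.0097979797979795 51.333333333333336 bg 2.4635333333333334 10.666666666666666
turning ref 35.70388888888888
```

View pics/f.png

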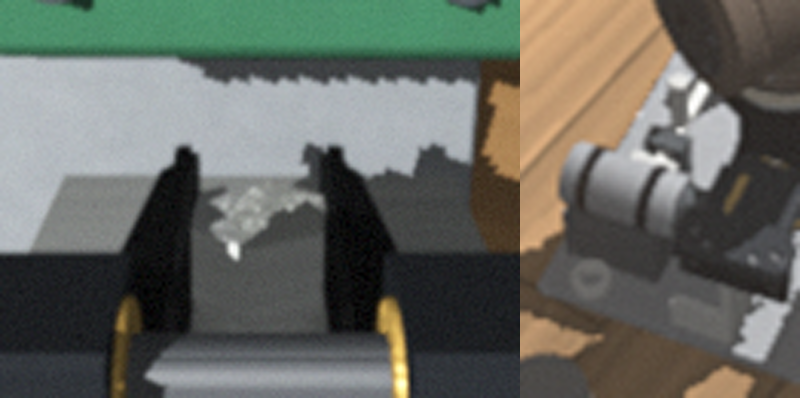

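The image shows the head held between both fingers, at crop x of about 190 to 328. The difference at the head is slightly above background, and the opening and side force have crept up a little. I'll watch a bit longer.

Emit:
apply_moves(
  increments=[
    [1,0,0,0,0],
    [1,0,0,0,0],
    [1,0,0,0,0],
    [1,0,0,0,0],
    [1,0,0,0,0],
    [1,0,0,0,0],
    [1,0,0,0,0],
    [1,0,0,0,0],
    [1,0,0,0,0],
    [1,0,0,0,0],
  ],
)

```text
t: 19.7
eef_pos: [620.5, -194.1, 75.0]
tcp_rot: [-0.851, 1.571, -2.23]
ft_force: [-0.1, 4.9, 2.0]
opening: 0.256
```

Emit:
apply_moves(
  increments=[
    [1,0,0,0,0],
    [1,0,0,0,0],
    [1,0,0,0,0],
    [1,0,0,0,0],
    [1,0,0,0,0],
    [1,0,0,0,0],
    [1,0,0,0,0],
    [1,0,0,0,0],
    [1,0,0,0,0],
    [1,0,0,0,0],
  ],
)

```text
t: 20.7
eef_pos: [620.5, -194.1, 75.0]
tcp_rot: [-0.04, 1.571, -1.418]
ft_force: [1.3, 4.5, 2.3]
opening: 0.255
```

```bash
python3 - <<'E'
from h import *
c=shot('wrist','w8.png')
o=[]
plan(st(22,0,75)); print(status.state()['moment'])
I={k:load(k+'.png')['pixels'].astype(int) for k in('w6','w7','w8')}
for a,b in(('w6','w7'),('w7','w8'),('w6','w8')):
    d=np.abs(I[a]-I[b]).mean(2);y,x=np.where(d[200:290,215:300]>15);print(a,b,d[220:280,225:280].mean().round(2),len(x),[(i+215,j+200) for i,j in zip(x,y)][:25])
E
```

```text
t 20.75 pos [ 620.5 -194.1   75. ] shift [ 0.  -0.3  0.3] turn about x 0.04 F [-0.   5.3  2.3] open 0.257 q [-0.4   0.7   1.63 -0.    0.81  0.97]
[[0.0, 0.98, 0.19], [-0.0, 0.19, -0.98], [-1.0, 0.0, 0.0]]
[ 0.89836409 -0.01900011 -0.05654203]
w6 w7 4.01 115 [(np.int64(289), np.int64(227)), (np.int64(290), np.int64(227)), (np.int64(258), np.int64(230)), (np.int64(252), np.int64(231)), (np.int64(253), np.int64(231)), (np.int64(254), np.int64(231)), (np.int64(257), np.int64(231)), (np.int64(258), np.int64(231)), (np.int64(259), np.int64(231)), (np.int64(251), np.int64(232)), (np.int64(252), np.int64(232)), (np.int64(253), np.int64(232)), (np.int64(254), np.int64(232)), (np.int64(257), np.int64(232)), (np.int64(258), np.int64(232)), (np.int64(259), np.int64(232)), (np.int64(246), np.int64(233)), (np.int64(247), np.int64(233)), (np.int64(251), np.int64(233)), (np.int64(252), np.int64(233)), (np.int64(253), np.int64(233)), (np.int64(254), np.int64(233)), (np.int64(255), np.int64(233)), (np.int64(266), np.int64(233)), (np.int64(269), np.int64(233))]
w7 w8 4.19 139 [(np.int64(254), np.int64(
[... 890 characters left out ...]
.int64(255), np.int64(229)), (np.int64(256), np.int64(229)), (np.int64(253), np.int64(230)), (np.int64(254), np.int64(230)), (np.int64(255), np.int64(230)), (np.int64(256), np.int64(230)), (np.int64(253), np.int64(231)), (np.int64(254), np.int64(231)), (np.int64(255), np.int64(231)), (np.int64(257), np.int64(231)), (np.int64(257), np.int64(232)), (np.int64(248), np.int64(233)), (np.int64(249), np.int64(233)), (np.int64(255), np.int64(233)), (np.int64(259), np.int64(233)), (np.int64(260), np.int64(233)), (np.int64(222), np.int64(234)), (np.int64(239), np.int64(234)), (np.int64(240), np.int64(234)), (np.int64(242), np.int64(234)), (np.int64(247), np.int64(234)), (np.int64(248), np.int64(234))]
```

The head difference stays at about 4 over 2 s and over 4 s, against 36 while turning. That is only shimmer, so the head is stopped. The force has levelled off at about 5 N. I'll hand in.

```bash
python3 - <<'E'
from h import *
s=load('s7.png');print('knob top home/start px',proj(s,st(-90,90,90)),proj(s,st(-90,120,90)))
print(env.job_done())
E
```

```text
knob top home/start px [224.12808572 200.26186258] [228.3969102  192.82332847]
the job is handed in; nothing more can be done
None
```

The barrel bolt is home, and the gripper is holding the clamp bolt's head, which has stopped turning. The job was handed in at about 21 s of the 38 s allowed.

- **Barrel bolt:** I gripped the knob and slid it about 30 mm. It stopped at y = -127.0 mm (predicted home -127.4 mm), where the force rose to 20 N. After I let go, the wrist view showed the knob at (250,190), against a predicted home position of (250,188). The bolt was not touched again. In the last scene picture the knob is only roughly where it should be when home, because the arm partly hides the area.
- **Hex head:** I closed on the head when its flats were nearly upright. The opening settled at 24 mm, the width across the flats.
- **Stopped turning:** The head's image changed by about 4 grey levels both over 2 s and over 4 s. That is close to the background noise of 2.5, and it changed by 36 while the head was turning.

**Disagreements:**
- **Sideways offset:** One wrist picture suggested the head was about 2 mm further towards -y. A closer look between the fingers went against that, so I moved the tool back 1.8 mm before closing.
- **Side force:** The sideways force on the tool crept from 2.5 to about 5 N after gripping, then levelled off.
- **Grip force:** It is fixed at half the maximum, 30 N, below the 40 N the task calls ample. The head still held.

The arm stayed clear of the spare nut, pin, brush and jar. I did not check them in a final picture.

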